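# Unlock the sprung tool drawer with its key

## Robot

A 6-joint arm with a two-finger parallel gripper is mounted at the origin on the work surface. World frame = base frame: x ahead of the robot, y to its left, z up, the work surface at z = 0. Lengths are in m, angles in rad, forces in N, time in s.
With the tool pointing down it reaches from about 0.3 to 0.875 m from the base axis. Payload 6.4 kg.
Tool frame: the origin (TCP) lies on the front face of the gripper's body, between the roots of the fingers; the fingertips stand 64 mm ahead of it and the grasp point (between the pads) lies 45 mm ahead of it; z points along the fingers, y is the line along which they close (so a half turn about z gives the same grasp; the last joint's range is limited). The gripper opens to 88 mm and grips with 3 to 60 N. Pads are 18 mm wide; open, the fingers measure 123 mm over their backs; the gripper's body (75 mm by 187 mm) begins 45 mm behind the grasp point.
Start: joints at [1.054, 0.181, 1.607, -0, 1.354, -0.206], TCP at [0.176, 0.547, 0.303] pointing down, gripper open.
Joint ranges: [-2.99, 2.99], [-0.89, 2.07], [0.3, 2.58], [-1.14, 4.28], [0, 2.63], [-3.12, 3.12]. Speed limits (rad/s): [2.57, 2.57, 3.01, 3.14, 3.14, 3.14].

## Interface

Orientations are given as a rotation vector (axis times angle).
In Python, from plant import read_state, read_camera, close_job gives the robot as it stands.
- The arm moves only by the tool play_rows, never from a script. Its argument "motion" is a list of rows, each an object of numbers: "fingers": the closure, from -1 (fully open) to 1 (shut); "tx", "ty", "tz": the shift along the tool's x, y, z normalised to -1 to 1, where 1 is 3 cm; "turn": the turn about the tool's z normalised to -1 to 1, where 1 is 4 degrees. In form: [{"fingers": .., "tx": .., "ty": .., "tz": .., "turn": ..}, ...]. A call has 1 to 5 rows; each row shifts and turns the commanded pose from where the row before left it, along the tool's axes as they then stand; what a row does not reach is not made up. A row lasts 1/12 s, in which the tool goes at most 41.7 mm and 7.16 degrees, less where a joint would pass 70% of its speed; a pose out of reach is approached as far as the arm can. A call with a number of a shift or a turn outside -1 to 1 is refused whole. A call with a gripper value outside its range is refused whole. The fingers move at their own pace and stop on an object; "force" is the grip in N (left out, the last holds). Time passes only in rows, so rows that do not move let the fingers close. It gives the time, the measured TCP pose, the force, the opening and the grip force at its end, in the units of the state.
- read_state(): the state, without advancing time (a new reading comes with each control period).
- read_camera(name): name is "scene" or "top" or "wrist"; returns a dict with "img" (480x640x3 uint8, red, green, blue), "K" (3x3 intrinsics, pixels), "origin" and "rotation" of the camera in the world; the wrist camera has in their place "hand_eye" (4x4, takes a point from camera to tool coordinates, whose origin is the TCP and whose axes are the flange's). Camera axes: x right, y down, z forward; pixel columns grow to the right and rows downward; lengths in m; the calibration is good to about 2 mm. A picture is of the moment at which its call begins: read the wrist's pose just before it. There is no depth.
- close_job(): hands the job in; it is judged then, once.
The state is a dict: "t": time; "joints": joint angles; "dq": joint speeds; "joint_torque": joint torques, N m; "ee_pos": TCP position; "ee_rot": TCP orientation; "force": force on the tool from outside, world axes, zero at the start; "ft_torque": the same for the moment, N m; "width": finger opening in m; "grip_force": force on a finger pad.
Only numpy, scipy, OpenCV 4.12 (cv2) and the standard library are available. Lean on these libraries where they do the work, as an engineer would, in place of code of your own. Each camera call takes 0.05 s, during which the arm holds its last target. There are 200 camera calls.

## Task

Take the key with the wide straight bar head out of the wooden key block and put it in the lock on top of the grey drawer unit: the lock sits loosely in its mount, so feel for the keyway gently. Push the key fully home so that the lock sinks, then turn it clockwise, at most a quarter turn, until the bolt lets go and the drawer springs open. Leave the key standing in the lock, fully in, let go of it, and leave the other two keys in their block.

Things in the scene. Friction and masses are not known exactly. Their poses are not given: they have to be found in the camera images.
- key_grip (a point): Centre of the head of the right key: a black plastic bar 36 mm long (x), 12 mm thick (y), 24 mm high (z), the widest head of the three. Below it a steel blade 14 mm wide (x), 5 mm thick (y), 36 mm long, its tip 48 mm below this point. z is up along the key; a half turn about z makes no difference. It starts upright in the key block. About 60 g.
- key_tip (a point): Middle of the lower end of the right key's blade, 48 mm below key_grip.
- diskkey_grip (a point): Centre of the head of a spare key: a round disc head 28 mm across and 12 mm thick, otherwise as the right key. To be left in the block.
- stubkey_grip (a point): Centre of the head of another spare key: a narrow head 14 mm long, 12 mm thick, 24 mm high, otherwise as the right key. To be left in the block.
- block: Wooden key block fixed to the bench, 210 (x) x 50 (y) x 40 mm (z), origin at the centre of its underside. Three pockets 70 mm apart in a row along its x hold the keys upright, heads lengthwise along x, blades 24 mm deep: lift a key straight up to draw it.
- cabinet: Grey steel drawer unit fixed to the bench, 240 mm deep (x), 240 mm wide (y), 130 mm high. Origin at the centre of its underside; its front, with the drawer, looks along its own -x. The lock is on its top.
- lock_mid (a point): Middle of the lock's mount, 8 mm above the unit's top, level with the free lock face; axes as the unit. The lock itself, a round flat-faced steel barrel 54 mm across, sits up to 10 mm from here along the unit's y, either way, and stays there. Mid-face is the keyway: 15.5 mm long along the unit's x, 6.5 mm along y, 20 mm deep, mouth bevelled 1.5 mm. Blade's wide side goes along x.
- barrel (a joint): How far the lock barrel is pushed down, m: 0 free, 0.006 hard stop. A spring resists a push on the face or keyway bottom: about 3 N to start, 8 N at the stop. A blade slid over the face under a light push loses that push on dropping in the keyway. Unless 0.0045 down the lock cannot turn; once turned it stays down.
- plug (a joint): Turn of the lock barrel, rad, clockwise seen from above: 0 locked, 1.57 (a quarter turn) at its stop. It turns with about 0.05 N m. The hidden bolt clears the drawer at about 1.0. The key has about 0.1 rad of play in the keyway. It stays where it is left.
- drawer (a joint): How far the drawer is out, m: 0 shut, 0.07 open at its stop. A spring drives it out along the unit's own -x once the bolt has cleared.
Not all that is in view belongs to the job. What is shaped like the part that bears key_grip but pink or white is not meant.

How it is judged:
On the way, in this order (a step that is already met when the one before it is completed fails the run):
1. the key is pushed home in the keyway and the lock's barrel is pushed down (at least 4 mm), before it is turned (z of key_tip in the frame of lock_mid below -0.0225 m and x of key_tip in the frame of lock_mid between -0.012 and 0.012 m and y of key_tip in the frame of lock_mid between -0.019 and 0.019 m and value of joint barrel above 0.004 m and value of joint plug below 0.25 rad), for 0.1 s.
2. the key, still home, has turned the lock by more than 0.95 rad (z of key_tip in the frame of lock_mid below -0.022 m and x of key_tip in the frame of lock_mid between -0.012 and 0.012 m and y of key_tip in the frame of lock_mid between -0.019 and 0.019 m and value of joint plug above 0.95 rad), for 0.1 s.
At the end, for the whole second after the job is handed in: The key stands in the lock, its tip at least 20.5 mm below the height of the unpressed lock face (that is, at the bottom of the keyway of the sunk barrel) and within 0.2 rad of upright, the lock is turned by more than 0.9 rad, the drawer is out by more than 50 mm, and key and drawer are at rest (z of key_tip in the frame of lock_mid below -0.0205 m and x of key_tip in the frame of lock_mid between -0.012 and 0.012 m and y of key_tip in the frame of lock_mid between -0.019 and 0.019 m and value of joint plug above 0.9 rad and value of joint drawer above 0.05 m and angle between key_tip's own z axis and vertical below 0.2 rad and linear speed of key below 0.02 m/s and velocity of joint drawer below 0.02 m/s); the robot touches nothing.
It fails at once if the key is forced: more than 25 N between the key and the drawer unit with its lock (contact force between key and cabinet above 25 N).
It fails at once if a spare key is moved more than 25 mm (distance of any of diskkey_grip, stubkey_grip from where it was at the start of the episode above 0.025 m).
It also fails if it takes over 59 s, if anything falls off the work surface, if the arm or the gripper's body presses on something with over 40 N, if the wrist force passes 120 N, or if a joint passes its speed limit or range.

## Working session

There is one attempt and no reset: what is moved stays moved. The work goes in short steps, Python scripts to look and compute and a tool call to move; the robot and the scene stay as the last step left them, time stands still between calls to the robot, and variables do not carry over. Pictures are saved under pics/ and viewed, at most 11 in all, crops included, and the job is handed in when it is done.

Besides the shell and the picture viewer there is one more tool, called after "Emit:" as name(argument=value, ...) on one line, values as JSON. play_rows: Moves the arm, as the interface text tells. Scaled input: -1 to 1 covers 3 cm each way for a shift and 4 degrees each way for a turn. Its arguments: {"type":"object","properties":{"motion":{"type":"array"},"force":{"type":"number"}},"required":["motion"]}

```bash
mkdir -p pics; cat > h.py <<'E'
import numpy as np, cv2
from scipy.spatial.transform import Rotation as R
from plant import read_state, read_camera, close_job
def cam(name):
    s=read_state(); c=read_camera(name)
    if 'origin' in c: o=np.array(c['origin']); r=np.array(c['rotation'])
    else:
        H=np.array(c['hand_eye']); T=R.from_rotvec(s['ee_rot']).as_matrix()
        r=T@H[:3,:3]; o=np.array(s['ee_pos'])+T@H[:3,3]
    if r.shape!=(3,3): r=R.from_rotvec(r).as_matrix()
    return c['img'],np.array(c['K']),o,r
def plane(px,K,o,r,z):
    d=r@np.linalg.inv(K)@np.array([px[0],px[1],1.]); return o+d*(z-o[2])/d[2]
def proj(p,K,o,r):
    q=K@(r.T@(np.array(p)-o)); return q[:2]/q[2]
def save(n,img): cv2.imwrite('pics/'+n,cv2.cvtColor(img,cv2.COLOR_RGB2BGR))
E
python3 - <<'E'
from h import *
s=read_state(); print(s)
for n in('scene','top'):
    i,K,o,r=cam(n); save(n+'.png',i); np.savez(n+'.npz',i=i,K=K,o=o,r=r); print(n,K,o,r)
E
```

```text
{'t': 0.0, 'joints': array([ 1.05369756e+00,  1.81558761e-01,  1.60797204e+00, -1.66674704e-05,
        1.35376337e+00, -2.06317422e-01]), 'dq': array([ 0.00110156,  0.00099874,  0.00081284,  0.00150765, -0.00096462,
        0.00023091]), 'joint_torque': array([-3.43454321e-04, -4.33855140e+01, -3.41852224e+01,  7.01984949e-02,
        3.84597376e-02, -1.48934851e-04]), 'ee_pos': array([0.17562806, 0.54709471, 0.30181745]), 'ee_rot': array([-4.86115398e-01, -3.10316011e+00,  2.50836263e-03]), 'force': array([-0.25184127, -0.06441928, -0.4066232 ]), 'ft_torque': array([-0.01301491,  0.00598571,  0.01861108]), 'grip_force': 0.0, 'width': 0.08786913527083895}
scene [[438.33001068   0.         316.01496657]
 [  0.         438.33001068 236.18945284]
 [  0.           0.           1.        ]] [ 0.98378864 -0.35447235  0.62059603] [[ 0.60932321  0.53638181 -0.58396899]
 [ 0.79283616 -0.42297335  0.43875321]
 [-0.01166408 -0.73033424 -0.68299037]]
top [[537.29535043   0.         325.61656153]
 [  0.         537.29535043 230.78459799]
 [  0.           0.           1.        ]] [ 0.35567642 -0.03603873  1.10291847] [[ 0.02545308 -0.98869726  0.14774932]
 [-0.99962462 -0.02367355  0.01379061]
 [-0.01013699 -0.14804487 -0.98892869]]
```

View pics/top.png

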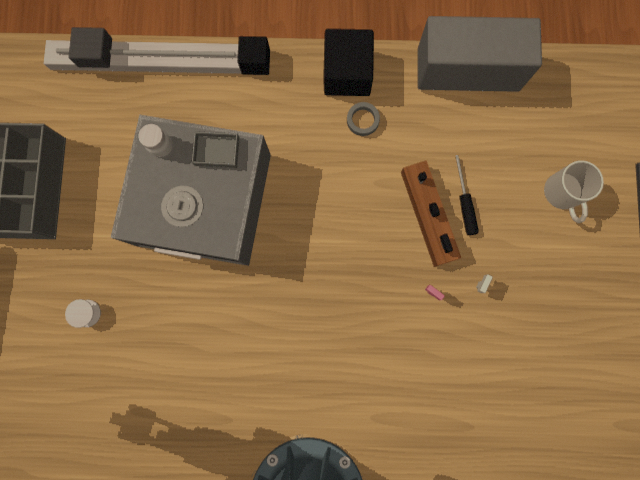

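View pics/scene.png

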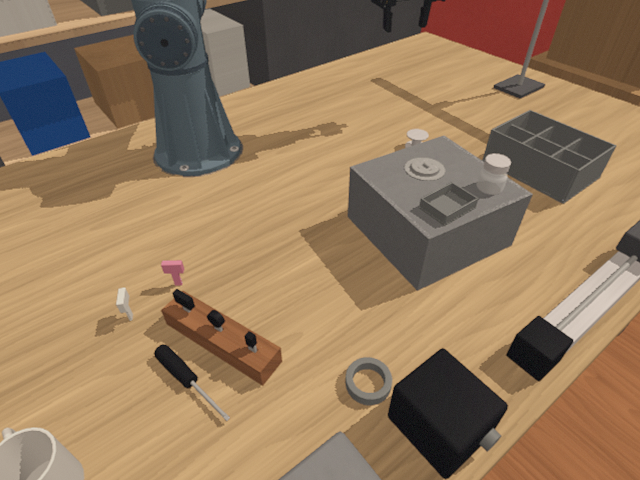

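The top view shows three black heads in the wooden block, at about (422,177), (434,210) and (447,243). The lock is at (181,206) and the drawer front faces image-down. The pink and white pieces are decoys. I'll enlarge the keys and the lock.

```bash
python3 - <<'E'
from h import *
a=np.load('top.npz'); b=np.load('scene.npz')
c1=cv2.resize(a['i'][150:275,390:490],None,fx=4,fy=4,interpolation=2)
c2=cv2.resize(b['i'][275:400,150:250],None,fx=4,fy=4,interpolation=2)
save('keys.png',np.hstack([c1,c2]))
A=(a['K'],a['o'],a['r'])
hsv=cv2.cvtColor(a['i'],cv2.COLOR_RGB2HSV)
m=((hsv[...,2]<45)).astype(np.uint8); m[:155]=0;m[275:]=0;m[:,:400]=0;m[:,460:]=0
n,l,st,ce=cv2.connectedComponentsWithStats(m)
for k in range(1,n):
    if st[k,4]>15:
        ys,xs=np.where(l==k); P=np.array([plane(p,*A,.076)[:2] for p in zip(xs,ys)])
        rect=cv2.minAreaRect(P.astype(np.float32)*1000)
        print(st[k],ce[k],P.mean(0),rect)
# cabinet top (corners by eye) at z=.13
for p in [(142,117),(270,136),(250,264),(114,239)]: print(p,plane(p,*A,.13))
print('lock',plane((181,206),*A,.138))
E
```

```text
[419 173   8   9  54] [422.09259259 176.66666667] [ 0.62076936 -0.20790398] ((621.0353393554688, -207.75933837890625), (14.432507514953613, 15.089500427246094), 26.17441749572754)
[429 203  11  14 102] [433.99019608 209.76470588] [ 0.55536178 -0.23086508] ((555.37060546875, -230.75181579589844), (25.64286994934082, 16.08915138244629), 15.564837455749512)
[440 234  13  19 136] [445.92647059 243.18382353] [ 0.49056369 -0.25346427] ((490.59661865234375, -253.3980712890625), (33.62310028076172, 15.320149421691895), 18.055131912231445)
(142, 117) [0.71097433 0.33148331 0.13      ]
(270, 136) [0.67891406 0.08680999 0.13      ]
(250, 264) [0.43674491 0.11332714 0.13      ]
(114, 239) [0.47650975 0.3652074  0.13      ]
lock [0.53942966 0.24370931 0.138     ]
```

View pics/keys.png

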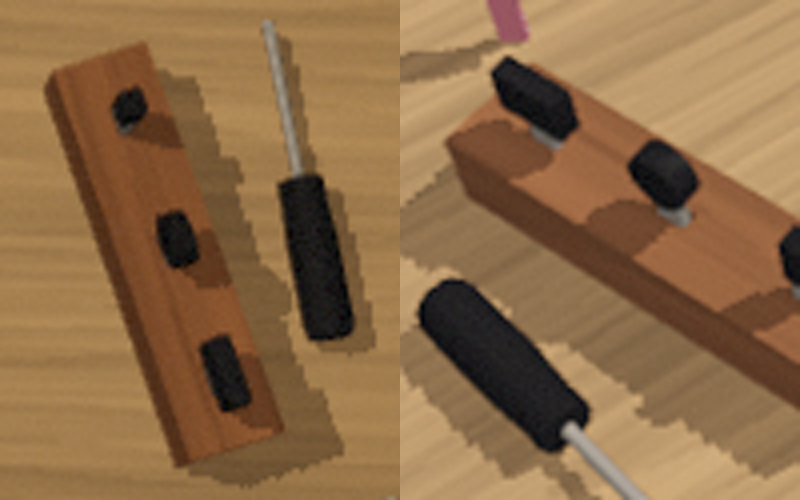

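The right key is the bottom head at (446,243) in the top view: it is the longest (34 × 15 mm measured) and rectangular. The round head at (434,210) is the disc key and the small one at (422,177) is the stub. I'll look at the lock from close by first, then go to the key.

```bash
cat >> h.py <<'E'
def go(target,yaw=None):
    """needed shift in tool axes (units of 3cm) and turn (units 4deg), shift first then turn"""
    s=read_state(); T=R.from_rotvec(s['ee_rot']).as_matrix()
    d=T.T@(np.array(target)-s['ee_pos'])/.03
    yx=np.degrees(np.arctan2(T[1,0],T[0,0]))
    print('t',round(s['t'],2),'pos',s['ee_pos'].round(4),'yaw',yx.round(2),'units',d.round(2),'turn',None if yaw is None else round(-((yaw-yx+180)%360-180)/4,2),'F',s['force'].round(2),'M',s['ft_torque'].round(3),'w',round(s['width'],4), 'tilt',T[:,2].round(4))
E
python3 - <<'E'
from h import *
print(np.array(read_camera('wrist')['hand_eye']).round(3), read_camera('wrist')['K'])
go([.53,.24,.302],172.2)
E
```

```text
[[-0.001 -0.953 -0.304  0.08 ]
 [ 1.    -0.    -0.001  0.   ]
 [ 0.001 -0.304  0.953 -0.081]
 [ 0.     0.     0.     1.   ]] [[336.55645062   0.         315.021968  ]
 [  0.         336.55645062 240.32226252]
 [  0.           0.           1.        ]]
t 0.2 pos [0.1757 0.5472 0.3022] yaw 162.19 units [-1.438e+01 -6.140e+00  1.000e-02] turn -2.5 F [-1.59 -0.86  0.25] M [-0.009  0.079 -0.036] w 0.0881 tilt [-5.e-04 -1.e-03 -1.e+00]
```

Emit:
play_rows(motion=[{"fingers": -1, "tx": -0.96, "ty": -0.41, "tz": 0, "turn": 0}, {"fingers": -1, "tx": -0.96, "ty": -0.41, "tz": 0, "turn": 0}, {"fingers": -1, "tx": -0.96, "ty": -0.41, "tz": 0, "turn": 0}, {"fingers": -1, "tx": -0.96, "ty": -0.41, "tz": 0, "turn": 0}, {"fingers": -1, "tx": -0.96, "ty": -0.41, "tz": 0, "turn": 0}])

```text
t: 0.62
ee_pos: [0.2948, 0.4438, 0.3026]
ee_rot: [-0.485, -3.104, 0.0]
force: [0.0, 0.7, -0.7]
width: 0.088
grip_force: 0.0
```

Emit:
play_rows(motion=[{"fingers": -1, "tx": -0.96, "ty": -0.41, "tz": 0, "turn": 0}, {"fingers": -1, "tx": -0.96, "ty": -0.41, "tz": 0, "turn": 0}, {"fingers": -1, "tx": -0.96, "ty": -0.41, "tz": 0, "turn": 0}, {"fingers": -1, "tx": -0.96, "ty": -0.41, "tz": 0, "turn": 0}, {"fingers": -1, "tx": -0.96, "ty": -0.41, "tz": 0, "turn": 0}])

```text
t: 1.03
ee_pos: [0.4133, 0.3411, 0.3027]
ee_rot: [-0.486, -3.104, 0.0]
force: [0.7, 1.0, -0.6]
width: 0.0878
grip_force: 0.0
```

Emit:
play_rows(motion=[{"fingers": -1, "tx": -0.96, "ty": -0.41, "tz": 0, "turn": 0}, {"fingers": -1, "tx": -0.96, "ty": -0.41, "tz": 0, "turn": 0}, {"fingers": -1, "tx": -0.96, "ty": -0.41, "tz": 0, "turn": 0}, {"fingers": -1, "tx": -0.96, "ty": -0.41, "tz": 0, "turn": 0}, {"fingers": -1, "tx": -0.96, "ty": -0.41, "tz": 0, "turn": 0}])

```text
t: 1.45
ee_pos: [0.5316, 0.2385, 0.3026]
ee_rot: [-0.486, -3.103, 0.0]
force: [0.5, 0.2, 0.3]
width: 0.0883
grip_force: 0.0
```

Emit:
play_rows(motion=[{"fingers": -1, "tx": 0, "ty": 0, "tz": 0, "turn": -0.84}, {"fingers": -1, "tx": 0, "ty": 0, "tz": 0, "turn": -0.83}, {"fingers": -1, "tx": 0, "ty": 0, "tz": 0, "turn": -0.83}, {"fingers": -1, "tx": 0, "ty": 0, "tz": 0, "turn": 0}, {"fingers": -1, "tx": 0, "ty": 0, "tz": 0, "turn": 0}])

```text
t: 1.87
ee_pos: [0.5306, 0.2396, 0.3025]
ee_rot: [-0.217, -3.134, 0.0]
force: [0.1, 0.2, 0.1]
width: 0.0879
grip_force: 0.0
```

```bash
python3 - <<'E'
from h import *
i,K,o,r=cam('wrist'); save('w1.png',i); np.savez('w1.npz',i=i,K=K,o=o,r=r)
go([.49,-.25,.302],199.3)
E
```

```text
t 1.92 pos [0.5306 0.2398 0.3026] yaw 172.1 units [ -0.9  -16.36   0.02] turn -6.8 F [-0.17  0.09  0.42] M [ 0.058  0.001 -0.057] w 0.0881 tilt [-2.e-04 -1.e-04 -1.e+00]
```

View pics/w1.png

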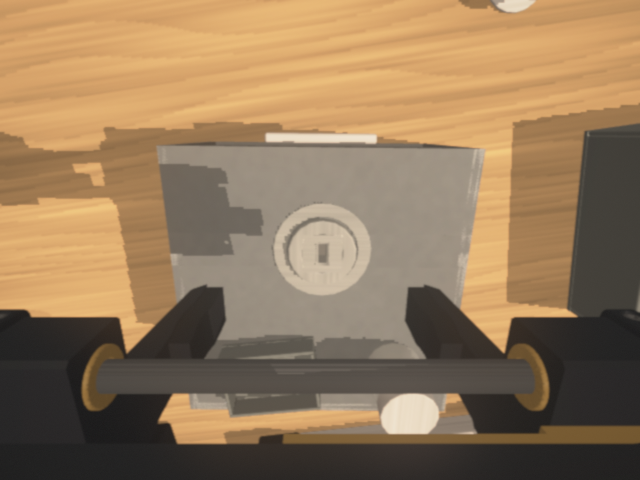

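The keyway is visible at (323,254), inside the barrel and its mount ring. The cabinet's front edge runs (158,147) to (484,150).

```bash
python3 - <<'E'
from h import *
a=np.load('w1.npz'); A=(a['K'],a['o'],a['r']); g=cv2.cvtColor(a['i'],cv2.COLOR_RGB2GRAY)
w=g[238:272,308:340]; print(w.min(),np.median(w))
m=(g<85).astype(np.uint8); m[:238]=0;m[272:]=0;m[:,:308]=0;m[:,340:]=0
n,l,st,ce=cv2.connectedComponentsWithStats(m)
for k in range(1,n):
    if st[k,4]>10: print(st[k],ce[k],plane(ce[k],*A,.138))
p,q=plane((158,147),*A,.13),plane((484,150),*A,.13); print(p,q,'yaw',np.degrees(np.arctan2(*(q-p)[[1,0]]))-90)
print('px',[plane(x,*A,.138).round(4) for x in [(323,243),(323,254),(323,265),(317,254),(330,254)]])
save('kw.png',cv2.resize(a['i'][195:305,260:385],None,fx=5,fy=5,interpolation=2))
E
```

```text
116 190.0
[0.4452719  0.13635932 0.13      ] [0.4801107 0.3708995 0.13     ] yaw -8.448984428489055
px [array([0.532 , 0.2457, 0.138 ]), array([0.5409, 0.2445, 0.138 ]), array([0.5499, 0.2433, 0.138 ]), array([0.5402, 0.2399, 0.138 ]), array([0.5416, 0.2499, 0.138 ])]
```

View pics/kw.png

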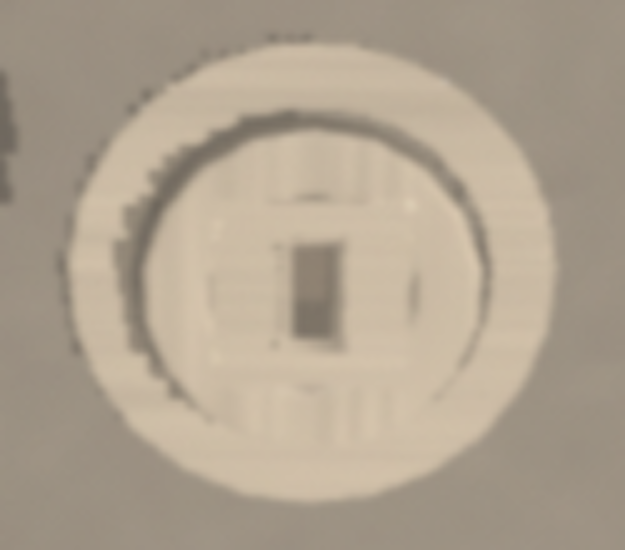

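Emit:
play_rows(motion=[{"fingers": -1, "tx": -0.05, "ty": -1, "tz": 0, "turn": 0}, {"fingers": -1, "tx": -0.05, "ty": -1, "tz": 0, "turn": 0}, {"fingers": -1, "tx": -0.05, "ty": -1, "tz": 0, "turn": 0}, {"fingers": -1, "tx": -0.05, "ty": -1, "tz": 0, "turn": 0}, {"fingers": -1, "tx": -0.05, "ty": -1, "tz": 0, "turn": 0}])

```text
t: 2.33
ee_pos: [0.5173, 0.0891, 0.3028]
ee_rot: [0.215, 3.134, -0.0]
force: [0.4, -0.4, 0.2]
width: 0.0881
grip_force: 0.0
```

Emit:
play_rows(motion=[{"fingers": -1, "tx": -0.05, "ty": -1, "tz": 0, "turn": 0}, {"fingers": -1, "tx": -0.05, "ty": -1, "tz": 0, "turn": 0}, {"fingers": -1, "tx": -0.05, "ty": -1, "tz": 0, "turn": 0}, {"fingers": -1, "tx": -0.05, "ty": -1, "tz": 0, "turn": 0}, {"fingers": -1, "tx": -0.05, "ty": -1, "tz": 0, "turn": 0}])

```text
t: 2.75
ee_pos: [0.5045, -0.0607, 0.303]
ee_rot: [0.215, 3.134, -0.0]
force: [0.5, 0.1, 0.6]
width: 0.0878
grip_force: 0.0
```

Emit:
play_rows(motion=[{"fingers": -1, "tx": -0.05, "ty": -1, "tz": 0, "turn": 0}, {"fingers": -1, "tx": -0.05, "ty": -1, "tz": 0, "turn": 0}, {"fingers": -1, "tx": -0.05, "ty": -1, "tz": 0, "turn": 0}, {"fingers": -1, "tx": -0.05, "ty": -1, "tz": 0, "turn": 0}, {"fingers": -1, "tx": -0.05, "ty": -1, "tz": 0, "turn": 0}])

```text
t: 3.17
ee_pos: [0.4916, -0.2104, 0.3029]
ee_rot: [0.216, 3.134, -0.0]
force: [1.0, 1.1, -0.9]
width: 0.0881
grip_force: 0.0
```

Emit:
play_rows(motion=[{"fingers": -1, "tx": -0.05, "ty": -1, "tz": 0, "turn": 0}, {"fingers": -1, "tx": 0, "ty": -0.36, "tz": 0, "turn": -0.95}, {"fingers": -1, "tx": 0, "ty": 0, "tz": 0, "turn": -0.95}, {"fingers": -1, "tx": 0, "ty": 0, "tz": 0, "turn": -0.95}, {"fingers": -1, "tx": 0, "ty": 0, "tz": 0, "turn": -0.95}])

```text
t: 3.58
ee_pos: [0.4877, -0.2501, 0.3026]
ee_rot: [0.204, -3.135, -0.0]
force: [0.7, -0.1, 0.1]
width: 0.0884
grip_force: 0.0
```

Emit:
play_rows(motion=[{"fingers": -1, "tx": 0, "ty": 0, "tz": 0.5, "turn": -1}, {"fingers": -1, "tx": 0, "ty": 0, "tz": 1, "turn": -1}, {"fingers": -1, "tx": 0, "ty": 0, "tz": 1, "turn": -1}, {"fingers": -1, "tx": 0, "ty": 0, "tz": 0, "turn": 0}, {"fingers": -1, "tx": 0, "ty": 0, "tz": 0, "turn": 0}])

```text
t: 4.0
ee_pos: [0.4871, -0.249, 0.2266]
ee_rot: [0.525, -3.095, -0.005]
force: [-0.2, -0.1, 0.0]
width: 0.0884
grip_force: 0.0
```

```bash
python3 - <<'E'
from h import *
i,K,o,r=cam('wrist'); save('w2.png',i); np.savez('w2.npz',i=i,K=K,o=o,r=r)
go([.4906,-.2535,.200],199.3)
print(proj([.4906,-.2535,.076],K,o,r))
E
```

```text
t 4.05 pos [ 0.488  -0.2498  0.2284] yaw -160.76 units [-0.04 -0.15  0.95] turn -0.01 F [-0.41 -0.29  0.46] M [ 0.047  0.06  -0.02 ] w 0.0881 tilt [-2.e-04  1.e-04 -1.e+00]
[306.11534228 250.79548384]
```

View pics/w2.png

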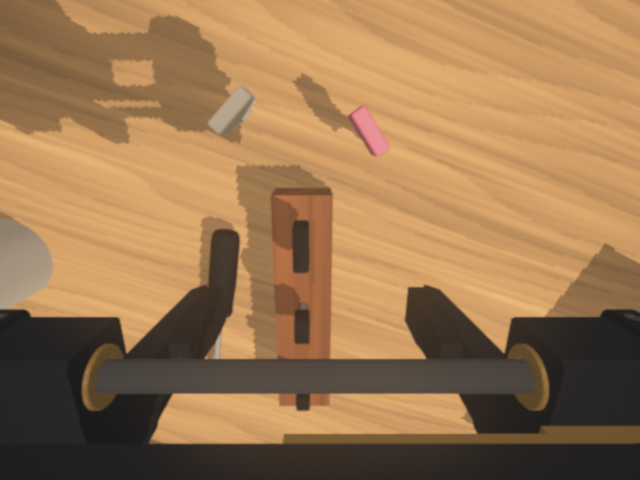

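Looking down at the block, the wide bar key is at about (301,247). The disc key is at (302,325) and the stub at (302,400). The grey and pink decoys lie beyond the block.

```bash
python3 - <<'E'
from h import *
a=np.load('w2.npz'); A=(a['K'],a['o'],a['r']); hsv=cv2.cvtColor(a['i'],cv2.COLOR_RGB2HSV)
m=(hsv[...,2]<60).astype(np.uint8); m[:205]=0;m[290:]=0;m[:,:285]=0;m[:,320:]=0
n,l,st,ce=cv2.connectedComponentsWithStats(m)
for k in range(1,n):
    if st[k,4]>10:
        x,y,w,h,_=st[k]; print(st[k],ce[k])
        print('top',[plane((u,v),*A,.076).round(4) for u,v in((x+w/2,y),(x+w/2,y+h))])
        print('mid',plane((x+w/2-.5,y+h/2),*A,.070).round(4))
        P=np.array([plane(p,*A,.076)[:2] for p in zip(*np.where(l==k)[::-1])]); print(cv2.minAreaRect((P*1000).astype(np.float32)))
E
sed -n 1,1p h.py >/dev/null; python3 - <<'E'
from h import *
a=np.load('w2.npz'); A=(a['K'],a['o'],a['r']); hsv=cv2.cvtColor(a['i'],cv2.COLOR_RGB2HSV)
print(hsv[247,280:325,2],hsv[210:290,301,2])
m=((hsv[...,1]<110)&(hsv[...,2]<95)).astype(np.uint8); m[:205]=0;m[290:]=0;m[:,:282]=0;m[:,322:]=0
n,l,st,ce=cv2.connectedComponentsWithStats(m)
for k in range(1,n):
    if st[k,4]>60:
        x,y,w,h,_=st[k]; print(st[k],ce[k])
        print('top',[plane((u,v),*A,.076).round(4) for u,v in((x+w/2,y),(x+w/2,y+h))])
        P=np.array([plane(p,*A,.076)[:2] for p in zip(*np.where(l==k)[::-1])]); print(cv2.minAreaRect((P*1000).astype(np.float32)))
E
```

```text
[167 160 152 144 137 133 132 130 130 129 127 119  99  76  66  67  67  67
  68  67  67  68  68  69  68  69  68  71  87 119 142 148 150 155 161 166
 168 169 170 170 169 166 165 164 164] [174 174 174 173 174 174 173 173 171 155 113  73  64  64  63  64  63  65
  66  67  68  69  68  69  68  68  68  68  68  68  68  68  68  68  69  69
  68  68  68  69  69  68  68  69  68  68  69  69  68  69  68  69  69  69
  68  67  68  69  69  69  70  76 100 137 161 168 167 167 166 167 166 167
 166 167 166 166 166 165 165 166]
[293 222  15  50 651] [300.453149   247.86943164]
top [array([ 0.4714, -0.2642,  0.076 ]), array([ 0.5078, -0.2521,  0.076 ])]
((489.322998046875, -258.56060791015625), (37.61379623413086, 10.048738479614258), 18.799123764038086)
```

```bash
python3 -c "
from h import *
go([.4893,-.2578,.112],199.1)"
```

```text
t 4.05 pos [ 0.488  -0.2498  0.2284] yaw -160.76 units [ 0.05 -0.27  3.88] turn 0.04 F [-0.41 -0.29  0.46] M [ 0.047  0.06  -0.02 ] w 0.0881 tilt [-2.e-04  1.e-04 -1.e+00]
```

Emit:
play_rows(motion=[{"fingers": -1, "tx": 0.05, "ty": -0.27, "tz": 0.9, "turn": 0}, {"fingers": -1, "tx": 0, "ty": 0, "tz": 0.9, "turn": 0}, {"fingers": -1, "tx": 0, "ty": 0, "tz": 0.9, "turn": 0}, {"fingers": -1, "tx": 0, "ty": 0, "tz": 0.8, "turn": 0}, {"fingers": -1, "tx": 0, "ty": 0, "tz": 0.38, "turn": 0}])

```text
t: 4.47
ee_pos: [0.4892, -0.258, 0.1108]
ee_rot: [0.526, -3.097, -0.0]
force: [-0.0, -0.7, -0.2]
width: 0.0875
grip_force: 0.0
```

Emit:
play_rows(motion=[{"fingers": -1, "tx": 0, "ty": 0, "tz": 0, "turn": 0}, {"fingers": 0.5, "tx": 0, "ty": 0, "tz": 0, "turn": 0}, {"fingers": 0.6, "tx": 0, "ty": 0, "tz": 0, "turn": 0}, {"fingers": 0.6, "tx": 0, "ty": 0, "tz": 0, "turn": 0}, {"fingers": 0.6, "tx": 0, "ty": 0, "tz": 0, "turn": 0}], force=5)

```text
t: 4.88
ee_pos: [0.49, -0.2586, 0.1131]
ee_rot: [-0.529, 3.095, -0.004]
force: [0.3, -0.4, 0.2]
width: 0.0636
grip_force: 0.0
```

```bash
python3 -c "
from h import *
i,K,o,r=cam('wrist'); np.savez('w3.npz',i=i,K=K,o=o,r=r)
go([.4893,-.2578,.112],199.1)
save('w3.png',i[200:,200:440])"
```

```text
t 4.93 pos [ 0.4898 -0.2585  0.1127] yaw -160.61 units [0.01 0.03 0.02] turn 0.07 F [-0.2  -0.02  0.24] M [ 0.009  0.056 -0.004] w 0.0596 tilt [ 0.0018 -0.0015 -1.    ]
```

View pics/w3.png

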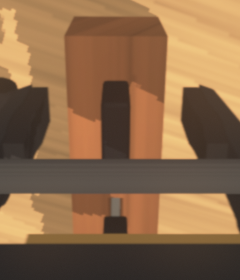

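The key head (about x=316) is centred between the fingers (inner edges about 249 and 382). I'll close on it.

Emit:
play_rows(motion=[{"fingers": 1, "tx": 0, "ty": 0, "tz": 0, "turn": 0}, {"fingers": 1, "tx": 0, "ty": 0, "tz": 0, "turn": 0}, {"fingers": 1, "tx": 0, "ty": 0, "tz": 0, "turn": 0}, {"fingers": 1, "tx": 0, "ty": 0, "tz": 0, "turn": 0}, {"fingers": 1, "tx": 0, "ty": 0, "tz": 0, "turn": 0}], force=5)

```text
t: 5.35
ee_pos: [0.489, -0.2579, 0.1113]
ee_rot: [0.529, -3.097, -0.0]
force: [0.3, 0.0, 0.6]
width: 0.0264
grip_force: 0.0
```

Emit:
play_rows(motion=[{"fingers": 1, "tx": 0, "ty": 0, "tz": 0, "turn": 0}, {"fingers": 1, "tx": 0, "ty": 0, "tz": 0, "turn": 0}, {"fingers": 1, "tx": 0, "ty": 0, "tz": 0, "turn": 0}, {"fingers": 1, "tx": 0, "ty": 0, "tz": 0, "turn": 0}, {"fingers": 1, "tx": 0, "ty": 0, "tz": 0, "turn": 0}], force=30)

```text
t: 5.77
ee_pos: [0.4891, -0.2579, 0.1112]
ee_rot: [0.529, -3.097, -0.0]
force: [0.4, -0.2, -0.5]
width: 0.0116
grip_force: 30.0
```

```bash
python3 -c "
from h import *
go([.4893,-.2578,.112],199.1)"
```

```text
t 5.77 pos [ 0.4891 -0.2579  0.1112] yaw -160.61 units [-0.01  0.   -0.03] turn 0.07 F [ 0.39 -0.23 -0.52] M [ 0.062 -0.022  0.032] w 0.0116 tilt [-1.e-04  1.e-04 -1.e+00]
```

Emit:
play_rows(motion=[{"fingers": 1, "tx": 0, "ty": 0, "tz": -0.4, "turn": 0}, {"fingers": 1, "tx": 0, "ty": 0, "tz": -0.6, "turn": 0}, {"fingers": 1, "tx": 0, "ty": 0, "tz": -1, "turn": 0}, {"fingers": 1, "tx": 0, "ty": 0, "tz": -1, "turn": 0}, {"fingers": 1, "tx": 0, "ty": 0, "tz": -1, "turn": 0}])

```text
t: 6.18
ee_pos: [0.4888, -0.2577, 0.2332]
ee_rot: [0.529, -3.096, -0.001]
force: [0.3, -0.0, 0.2]
width: 0.0119
grip_force: 30.0
```

Emit:
play_rows(motion=[{"fingers": 1, "tx": 0, "ty": 0, "tz": -1, "turn": 0.85}, {"fingers": 1, "tx": 0, "ty": 0, "tz": -1, "turn": 0.85}, {"fingers": 1, "tx": 0, "ty": 0, "tz": 0, "turn": 0.85}, {"fingers": 1, "tx": 0, "ty": 0, "tz": 0, "turn": 0.85}, {"fingers": 1, "tx": 0, "ty": 0, "tz": 0, "turn": 0.85}])

```text
t: 6.6
ee_pos: [0.4892, -0.2579, 0.2933]
ee_rot: [-0.061, 3.139, -0.002]
force: [-1.0, -0.3, -0.6]
width: 0.012
grip_force: 30.0
```

Emit:
play_rows(motion=[{"fingers": 1, "tx": 0, "ty": 0, "tz": 0, "turn": 0.85}, {"fingers": 1, "tx": 0, "ty": 0, "tz": 0, "turn": 0.85}, {"fingers": 1, "tx": 0, "ty": 0, "tz": 0, "turn": 0.9}, {"fingers": 1, "tx": 0, "ty": 0, "tz": 0, "turn": 0}, {"fingers": 1, "tx": 0, "ty": 0, "tz": 0, "turn": 0}])

```text
t: 7.02
ee_pos: [0.489, -0.2578, 0.292]
ee_rot: [0.216, 3.134, -0.0]
force: [0.1, -0.1, 0.3]
width: 0.0119
grip_force: 30.0
```

```bash
python3 -c "
from h import *
go([.541,.2446,.285],171.8)
i,K,o,r=cam('wrist'); np.savez('w4.npz',i=i,K=K,o=o,r=r)
save('w4.png',cv2.resize(i[240:390,255:375],None,fx=5,fy=4,interpolation=2))"
```

```text
t 7.02 pos [ 0.489  -0.2578  0.292 ] yaw 172.1 units [ 0.59 16.83  0.23] turn 0.07 F [ 0.06 -0.14  0.28] M [0.009 0.023 0.028] w 0.0119 tilt [ 3.e-04 -2.e-04 -1.e+00]
```

View pics/w4.png

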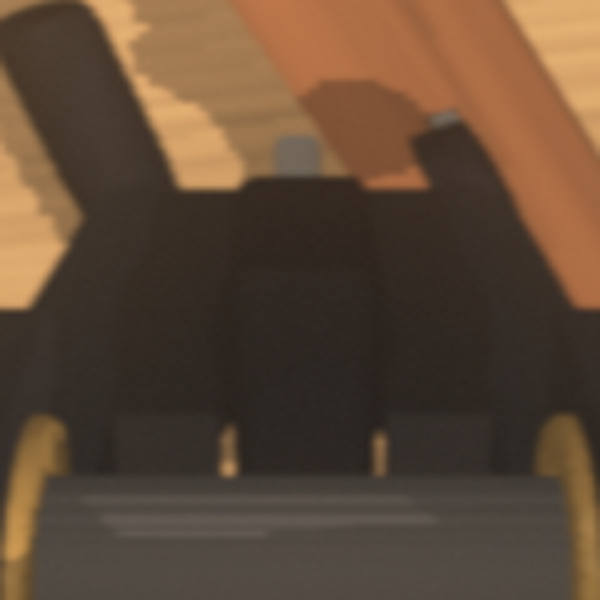

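The blade tip shows at about (315,274) in the wrist view. That puts the key about 3.5 mm toward tool -x and centred in y.

```bash
python3 -c "
from h import *
go([.5375,.2451,.252],171.8)"
```

```text
t 7.07 pos [ 0.489  -0.2578  0.2918] yaw 172.11 units [ 0.7  16.83  1.33] turn 0.08 F [ 0.37 -0.85 -0.06] M [-0.032  0.027  0.006] w 0.0119 tilt [ 3.e-04 -2.e-04 -1.e+00]
```

Emit:
play_rows(motion=[{"fingers": 1, "tx": 0.07, "ty": 0.5, "tz": 0, "turn": 0.08}, {"fingers": 1, "tx": 0.07, "ty": 1, "tz": 0, "turn": 0}, {"fingers": 1, "tx": 0.07, "ty": 1, "tz": 0, "turn": 0}, {"fingers": 1, "tx": 0.07, "ty": 1, "tz": 0, "turn": 0}, {"fingers": 1, "tx": 0.07, "ty": 1, "tz": 0, "turn": 0}], force=40)

```text
t: 7.48
ee_pos: [0.498, -0.1216, 0.2916]
ee_rot: [0.226, 3.133, 0.0]
force: [0.3, -0.4, 0.0]
width: 0.0115
grip_force: 40.0
```

Emit:
play_rows(motion=[{"fingers": 1, "tx": 0.07, "ty": 1, "tz": 0, "turn": 0}, {"fingers": 1, "tx": 0.07, "ty": 1, "tz": 0, "turn": 0}, {"fingers": 1, "tx": 0.07, "ty": 1, "tz": 0, "turn": 0}, {"fingers": 1, "tx": 0.07, "ty": 1, "tz": 0, "turn": 0}, {"fingers": 1, "tx": 0.07, "ty": 1, "tz": 0, "turn": 0}])

```text
t: 7.9
ee_pos: [0.5093, 0.0286, 0.2917]
ee_rot: [0.226, 3.133, -0.0]
force: [0.1, 0.5, -1.1]
width: 0.0117
grip_force: 40.0
```

Emit:
play_rows(motion=[{"fingers": 1, "tx": 0, "ty": 1, "tz": 0, "turn": 0}, {"fingers": 1, "tx": 0, "ty": 1, "tz": 0, "turn": 0}, {"fingers": 1, "tx": 0, "ty": 1, "tz": 0, "turn": 0}, {"fingers": 1, "tx": 0, "ty": 1, "tz": 0, "turn": 0}, {"fingers": 1, "tx": 0, "ty": 1, "tz": 0, "turn": 0}])

```text
t: 8.32
ee_pos: [0.5312, 0.1771, 0.2917]
ee_rot: [0.225, 3.133, 0.0]
force: [-0.1, -0.5, -0.5]
width: 0.0115
grip_force: 40.0
```

Emit:
play_rows(motion=[{"fingers": 1, "tx": 0, "ty": 1, "tz": 0, "turn": 0}, {"fingers": 1, "tx": 0, "ty": 1, "tz": 0, "turn": 0}, {"fingers": 1, "tx": 0, "ty": 0.33, "tz": 0, "turn": 0}, {"fingers": 1, "tx": 0, "ty": 0, "tz": 0, "turn": 0}, {"fingers": 1, "tx": 0, "ty": 0, "tz": 0, "turn": 0}])

```text
t: 8.73
ee_pos: [0.5411, 0.2445, 0.2911]
ee_rot: [-0.225, -3.133, 0.001]
force: [0.1, 0.2, -1.0]
width: 0.0123
grip_force: 40.0
```

```bash
python3 -c "
from h import *
go([.5375,.2451,.235],171.8)
i,K,o,r=cam('wrist'); np.savez('w5.npz',i=i,K=K,o=o,r=r)
save('w5.png',cv2.resize(i[215:315,245:385],None,fx=5,fy=5,interpolation=2))"
```

```text
t 8.73 pos [0.5411 0.2445 0.2911] yaw 171.79 units [0.12 0.01 1.87] turn -0.0 F [ 0.06  0.17 -0.99] M [-0.026 -0.02  -0.005] w 0.0123 tilt [-6.e-04 -8.e-04 -1.e+00]
```

View pics/w5.png

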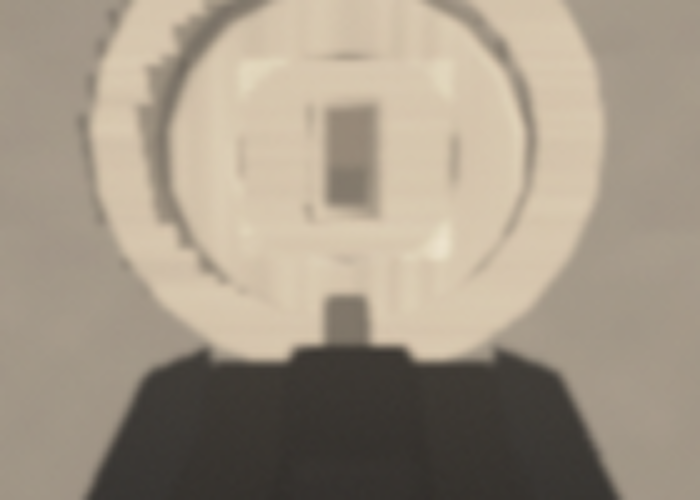

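The keyway centre is at (315.5,246.6) and the blade tip at (314.4,274). From this I get a shift of +3.6 mm in tool x and +0.7 mm in tool y, then straight down.

Emit:
play_rows(motion=[{"fingers": 1, "tx": 0.12, "ty": 0.02, "tz": 0.6, "turn": 0}, {"fingers": 1, "tx": 0, "ty": 0, "tz": 0.6, "turn": 0}, {"fingers": 1, "tx": 0, "ty": 0, "tz": 0.5, "turn": 0}, {"fingers": 1, "tx": 0, "ty": 0, "tz": 0, "turn": 0}, {"fingers": 1, "tx": 0, "ty": 0, "tz": 0, "turn": 0}])

```text
t: 9.2
ee_pos: [0.5376, 0.2442, 0.2399]
ee_rot: [-0.23, -3.131, 0.001]
force: [-0.7, -0.8, 0.9]
width: 0.0119
grip_force: 40.0
```

Emit:
play_rows(motion=[{"fingers": 1, "tx": 0, "ty": 0, "tz": 0.04, "turn": 0}, {"fingers": 1, "tx": 0, "ty": 0, "tz": 0.04, "turn": 0}, {"fingers": 1, "tx": 0, "ty": 0, "tz": 0.04, "turn": 0}, {"fingers": 1, "tx": 0, "ty": 0, "tz": 0.04, "turn": 0}, {"fingers": 1, "tx": 0, "ty": 0, "tz": 0.04, "turn": 0}])

```text
t: 9.62
ee_pos: [0.538, 0.2458, 0.2347]
ee_rot: [0.228, 3.133, 0.0]
force: [-0.8, -0.2, -0.7]
width: 0.0114
grip_force: 40.0
```

```bash
python3 -c "
from h import *
go([.5375,.2451,.213],171.8)"
```

```text
t 9.62 pos [0.538  0.2458 0.2347] yaw 171.68 units [ 0.01 -0.03  0.72] turn -0.03 F [-0.79 -0.2  -0.7 ] M [ 0.037 -0.041  0.045] w 0.0114 tilt [ 8.e-04  1.e-04 -1.e+00]
```

Emit:
play_rows(motion=[{"fingers": 1, "tx": 0, "ty": 0, "tz": 0.04, "turn": 0}, {"fingers": 1, "tx": 0, "ty": 0, "tz": 0.04, "turn": 0}, {"fingers": 1, "tx": 0, "ty": 0, "tz": 0.02, "turn": 0}, {"fingers": 1, "tx": 0, "ty": 0, "tz": 0, "turn": 0}, {"fingers": 1, "tx": 0, "ty": 0, "tz": 0, "turn": 0}])

```text
t: 10.03
ee_pos: [0.5378, 0.2457, 0.2311]
ee_rot: [-0.228, -3.133, 0.0]
force: [-0.4, -1.5, -0.7]
width: 0.0117
grip_force: 40.0
```

Emit:
play_rows(motion=[{"fingers": 1, "tx": 0, "ty": 0, "tz": 0.04, "turn": 0}, {"fingers": 1, "tx": 0, "ty": 0, "tz": 0.04, "turn": 0}, {"fingers": 1, "tx": 0, "ty": 0, "tz": 0, "turn": 0}, {"fingers": 1, "tx": 0, "ty": 0, "tz": 0, "turn": 0}, {"fingers": 1, "tx": 0, "ty": 0, "tz": 0, "turn": 0}])

```text
t: 10.45
ee_pos: [0.5378, 0.2457, 0.2287]
ee_rot: [-0.228, -3.133, 0.0]
force: [-0.3, -1.0, -1.0]
width: 0.0114
grip_force: 40.0
```

Emit:
play_rows(motion=[{"fingers": 1, "tx": 0, "ty": 0, "tz": 0.04, "turn": 0}, {"fingers": 1, "tx": 0, "ty": 0, "tz": 0.04, "turn": 0}, {"fingers": 1, "tx": 0, "ty": 0, "tz": 0, "turn": 0}, {"fingers": 1, "tx": 0, "ty": 0, "tz": 0, "turn": 0}, {"fingers": 1, "tx": 0, "ty": 0, "tz": 0, "turn": 0}])

```text
t: 10.87
ee_pos: [0.5379, 0.2457, 0.2264]
ee_rot: [-0.228, -3.133, 0.0]
force: [0.3, -3.3, -0.9]
width: 0.0116
grip_force: 40.0
```

```bash
python3 -c "
from h import *
go([.5375,.2451,.213],171.8)"
```

```text
t 10.87 pos [0.5379 0.2457 0.2264] yaw 171.67 units [ 0.01 -0.02  0.45] turn -0.03 F [ 0.31 -3.25 -0.88] M [-0.454 -0.103 -0.047] w 0.0116 tilt [-1.e-04 -2.e-04 -1.e+00]
```

Emit:
play_rows(motion=[{"fingers": 1, "tx": 0, "ty": -0.02, "tz": 0, "turn": 0}, {"fingers": 1, "tx": 0, "ty": 0, "tz": 0.03, "turn": 0}, {"fingers": 1, "tx": 0, "ty": 0, "tz": 0, "turn": 0}, {"fingers": 1, "tx": 0, "ty": 0, "tz": 0, "turn": 0}])

```text
t: 11.2
ee_pos: [0.5377, 0.2454, 0.2256]
ee_rot: [-0.228, -3.133, -0.001]
force: [0.5, -0.5, 0.1]
width: 0.0114
grip_force: 40.0
```

Emit:
play_rows(motion=[{"fingers": 1, "tx": 0, "ty": 0, "tz": 0.05, "turn": 0}, {"fingers": 1, "tx": 0, "ty": 0, "tz": 0.05, "turn": 0}, {"fingers": 1, "tx": 0, "ty": 0, "tz": 0, "turn": 0}, {"fingers": 1, "tx": 0, "ty": 0, "tz": 0, "turn": 0}])

```text
t: 11.53
ee_pos: [0.5377, 0.2453, 0.2224]
ee_rot: [-0.228, -3.133, -0.0]
force: [-0.1, 0.1, 0.2]
width: 0.0118
grip_force: 40.0
```

```bash
python3 -c "
from h import *
go([.5375,.2451,.213],171.8)"
```

```text
t 11.53 pos [0.5377 0.2453 0.2224] yaw 171.68 units [ 0.   -0.01  0.31] turn -0.03 F [-0.11  0.12  0.18] M [ 0.003 -0.027  0.006] w 0.0118 tilt [-4.e-04  1.e-04 -1.e+00]
```

The blade is in the keyway and running free.

Emit:
play_rows(motion=[{"fingers": 1, "tx": 0, "ty": 0, "tz": 0.08, "turn": 0}, {"fingers": 1, "tx": 0, "ty": 0, "tz": 0.08, "turn": 0}, {"fingers": 1, "tx": 0, "ty": 0, "tz": 0.08, "turn": 0}, {"fingers": 1, "tx": 0, "ty": 0, "tz": 0, "turn": 0}, {"fingers": 1, "tx": 0, "ty": 0, "tz": 0, "turn": 0}])

```text
t: 11.95
ee_pos: [0.5376, 0.2452, 0.2151]
ee_rot: [-0.228, -3.133, 0.0]
force: [-0.5, -0.0, -0.6]
width: 0.0118
grip_force: 40.0
```

Emit:
play_rows(motion=[{"fingers": 1, "tx": 0, "ty": 0, "tz": 0.04, "turn": 0}, {"fingers": 1, "tx": 0, "ty": 0, "tz": 0.04, "turn": 0}, {"fingers": 1, "tx": 0, "ty": 0, "tz": 0, "turn": 0}, {"fingers": 1, "tx": 0, "ty": 0, "tz": 0, "turn": 0}])

```text
t: 12.28
ee_pos: [0.5379, 0.2452, 0.2132]
ee_rot: [0.228, 3.133, 0.0]
force: [-0.5, -0.5, 1.0]
width: 0.0118
grip_force: 40.0
```

```bash
python3 -c "
from h import *
go([.5375,.2451,.208],171.8)"
```

```text
t 12.28 pos [0.5379 0.2452 0.2132] yaw 171.67 units [ 0.01 -0.    0.17] turn -0.03 F [-0.5  -0.46  0.97] M [-0.098 -0.006 -0.023] w 0.0118 tilt [ 4.e-04  0.e+00 -1.e+00]
```

Emit:
play_rows(motion=[{"fingers": 1, "tx": 0, "ty": 0, "tz": 0.04, "turn": 0}, {"fingers": 1, "tx": 0, "ty": 0, "tz": 0.04, "turn": 0}, {"fingers": 1, "tx": 0, "ty": 0, "tz": 0, "turn": 0}, {"fingers": 1, "tx": 0, "ty": 0, "tz": 0, "turn": 0}])

```text
t: 12.62
ee_pos: [0.5381, 0.2452, 0.2115]
ee_rot: [0.228, 3.132, 0.0]
force: [-1.7, -1.0, 3.9]
width: 0.0115
grip_force: 40.0
```

Emit:
play_rows(motion=[{"fingers": 1, "tx": 0, "ty": 0, "tz": 0.04, "turn": 0}, {"fingers": 1, "tx": 0, "ty": 0, "tz": 0.02, "turn": 0}, {"fingers": 1, "tx": 0, "ty": 0, "tz": 0, "turn": 0}, {"fingers": 1, "tx": 0, "ty": 0, "tz": 0, "turn": 0}])

```text
t: 12.95
ee_pos: [0.5381, 0.2452, 0.2101]
ee_rot: [0.228, 3.132, 0.0]
force: [-2.4, -1.7, 7.7]
width: 0.0113
grip_force: 40.0
```

Emit:
play_rows(motion=[{"fingers": 1, "tx": 0, "ty": -0.01, "tz": 0.03, "turn": 0}, {"fingers": 1, "tx": 0, "ty": 0, "tz": 0, "turn": 0}, {"fingers": 1, "tx": 0, "ty": 0, "tz": 0, "turn": 0}, {"fingers": 1, "tx": 0, "ty": 0, "tz": 0, "turn": 0}])

```text
t: 13.28
ee_pos: [0.5381, 0.2451, 0.2093]
ee_rot: [0.228, 3.132, 0.001]
force: [-3.5, -0.2, 8.5]
width: 0.0118
grip_force: 40.0
```

```bash
python3 -c "
from h import *
go([.5375,.2451,.208],171.8)"
```

```text
t 13.28 pos [0.5381 0.2451 0.2093] yaw 171.68 units [ 0.02 -0.    0.04] turn -0.03 F [-3.46 -0.23  8.45] M [-0.084  0.492 -0.022] w 0.0118 tilt [ 1.4e-03  5.0e-04 -1.0e+00]
```

Emit:
play_rows(motion=[{"fingers": 1, "tx": 0.025, "ty": 0, "tz": 0, "turn": 0}, {"fingers": 1, "tx": 0, "ty": 0, "tz": 0.03, "turn": 0}, {"fingers": 1, "tx": 0, "ty": 0, "tz": 0, "turn": 0}, {"fingers": 1, "tx": 0, "ty": 0, "tz": 0, "turn": 0}])

```text
t: 13.62
ee_pos: [0.5379, 0.2452, 0.2088]
ee_rot: [0.228, 3.131, 0.001]
force: [-1.2, -1.4, 7.8]
width: 0.0116
grip_force: 40.0
```

Emit:
play_rows(motion=[{"fingers": 1, "tx": 0, "ty": 0, "tz": 0.03, "turn": 0}, {"fingers": 1, "tx": 0, "ty": 0, "tz": 0, "turn": 0}, {"fingers": 1, "tx": 0, "ty": 0, "tz": 0, "turn": 0}])

```text
t: 13.87
ee_pos: [0.5379, 0.2452, 0.208]
ee_rot: [0.228, 3.131, 0.001]
force: [-2.4, -0.6, 9.2]
width: 0.0117
grip_force: 40.0
```

```bash
python3 -c "
from h import *
go([.5375,.2451,.208],171.8)"
```

```text
t 13.87 pos [0.5379 0.2452 0.208 ] yaw 171.67 units [ 0.01 -0.    0.  ] turn -0.03 F [-2.37 -0.59  9.22] M [-0.149  0.367 -0.011] w 0.0117 tilt [ 2.7e-03  6.0e-04 -1.0e+00]
```

Emit:
play_rows(motion=[{"fingers": 1, "tx": 0.015, "ty": 0, "tz": 0.03, "turn": 0}, {"fingers": 1, "tx": 0, "ty": 0, "tz": 0, "turn": 0}, {"fingers": 1, "tx": 0, "ty": 0, "tz": 0, "turn": 0}])

```text
t: 14.12
ee_pos: [0.5377, 0.2452, 0.2074]
ee_rot: [0.228, 3.13, 0.001]
force: [-2.0, -1.3, 10.4]
width: 0.0118
grip_force: 40.0
```

Emit:
play_rows(motion=[{"fingers": 1, "tx": 0.01, "ty": 0, "tz": 0.03, "turn": 0}, {"fingers": 1, "tx": 0, "ty": 0, "tz": 0, "turn": 0}, {"fingers": 1, "tx": 0, "ty": 0, "tz": 0, "turn": 0}])

```text
t: 14.37
ee_pos: [0.5377, 0.2452, 0.2069]
ee_rot: [0.228, 3.129, 0.001]
force: [-1.4, -0.8, 12.2]
width: 0.0116
grip_force: 40.0
```

```bash
python3 -c "
from h import *
go([.5375,.2451,.208],171.8)"
```

```text
t 14.37 pos [0.5377 0.2452 0.2069] yaw 171.67 units [ 0.01 -0.01 -0.04] turn -0.03 F [-1.38 -0.77 12.23] M [-0.249  0.303 -0.083] w 0.0116 tilt [ 4.3e-03  5.0e-04 -1.0e+00]
```

The key is home and the lock is at its stop (tip about 26 mm below the free face). I'll turn clockwise about the key axis, which is offset about -3.4 mm in tool x.

Emit:
play_rows(motion=[{"fingers": 1, "tx": 0, "ty": 0.006, "tz": 0, "turn": 0.75}, {"fingers": 1, "tx": 0, "ty": 0.006, "tz": 0, "turn": 0.75}, {"fingers": 1, "tx": 0, "ty": 0.006, "tz": 0, "turn": 0.75}, {"fingers": 1, "tx": 0, "ty": 0, "tz": 0, "turn": 0}, {"fingers": 1, "tx": 0, "ty": 0, "tz": 0, "turn": 0}])

```text
t: 14.78
ee_pos: [0.5377, 0.2455, 0.2069]
ee_rot: [0.473, 3.102, 0.001]
force: [-3.0, -4.3, 13.1]
width: 0.0114
grip_force: 40.0
```

```bash
python3 -c "
from h import *
go([.5375,.2451,.208],171.8)"
```

```text
t 14.78 pos [0.5377 0.2455 0.2069] yaw 162.67 units [ 0.   -0.01 -0.04] turn -2.28 F [-3.01 -4.25 13.13] M [-0.477  0.316  0.021] w 0.0114 tilt [ 3.8e-03 -2.0e-04 -1.0e+00]
```

Emit:
play_rows(motion=[{"fingers": 1, "tx": 0.01, "ty": -0.015, "tz": 0, "turn": 0.8}, {"fingers": 1, "tx": 0, "ty": 0.005, "tz": 0, "turn": 0.8}, {"fingers": 1, "tx": 0, "ty": 0.005, "tz": 0, "turn": 0.8}, {"fingers": 1, "tx": 0, "ty": 0.005, "tz": 0, "turn": 0.8}, {"fingers": 1, "tx": 0, "ty": 0, "tz": 0, "turn": 0}])

```text
t: 15.2
ee_pos: [0.5379, 0.246, 0.2069]
ee_rot: [0.82, 3.028, 0.004]
force: [-0.6, -0.3, 9.8]
width: 0.0116
grip_force: 40.0
```

```bash
python3 -c "
from h import *
go([.5375,.2451,.208],171.8)"
```

```text
t 15.2 pos [0.5379 0.246  0.2069] yaw 149.71 units [-0.   -0.03 -0.04] turn -5.52 F [-0.64 -0.34  9.75] M [-0.101 -0.057  0.028] w 0.0116 tilt [ 0.0052  0.001  -1.    ]
```

Emit:
play_rows(motion=[{"fingers": 1, "tx": 0, "ty": 0.006, "tz": 0, "turn": 0.8}, {"fingers": 1, "tx": 0, "ty": 0.006, "tz": 0, "turn": 0.8}, {"fingers": 1, "tx": 0, "ty": 0.006, "tz": 0, "turn": 0.8}, {"fingers": 1, "tx": 0, "ty": 0.006, "tz": 0, "turn": 0.8}, {"fingers": 1, "tx": 0, "ty": 0, "tz": 0, "turn": 0}])

```text
t: 15.62
ee_pos: [0.5384, 0.2467, 0.2069]
ee_rot: [1.152, 2.918, 0.005]
force: [0.5, -0.4, 9.9]
width: 0.0115
grip_force: 40.0
```

```bash
python3 -c "
from h import *
go([.5375,.2451,.208],171.8)"
```

```text
t 15.62 pos [0.5384 0.2467 0.2069] yaw 136.91 units [-0.01 -0.06 -0.04] turn -8.72 F [ 0.54 -0.44  9.87] M [-0.064 -0.105  0.006] w 0.0115 tilt [ 0.0056  0.0012 -1.    ]
```

Emit:
play_rows(motion=[{"fingers": 1, "tx": 0, "ty": 0.006, "tz": 0, "turn": 0.8}, {"fingers": 1, "tx": 0, "ty": 0.006, "tz": 0, "turn": 0.8}, {"fingers": 1, "tx": 0, "ty": 0.006, "tz": 0, "turn": 0.8}, {"fingers": 1, "tx": 0, "ty": 0.006, "tz": 0, "turn": 0.8}, {"fingers": 1, "tx": 0, "ty": 0, "tz": 0, "turn": 0}])

```text
t: 16.03
ee_pos: [0.5391, 0.2472, 0.2069]
ee_rot: [1.47, 2.771, 0.006]
force: [1.9, -0.3, 10.0]
width: 0.0116
grip_force: 40.0
```

Emit:
play_rows(motion=[{"fingers": 1, "tx": 0, "ty": 0.006, "tz": 0, "turn": 0.8}, {"fingers": 1, "tx": 0, "ty": 0.006, "tz": 0, "turn": 0.8}, {"fingers": 1, "tx": 0, "ty": 0.006, "tz": 0, "turn": 0.8}, {"fingers": 1, "tx": 0, "ty": 0, "tz": 0, "turn": 0}, {"fingers": 1, "tx": 0, "ty": 0, "tz": 0, "turn": 0}])

```text
t: 16.45
ee_pos: [0.5398, 0.2475, 0.207]
ee_rot: [1.693, 2.641, 0.007]
force: [1.1, 0.2, 8.5]
width: 0.0119
grip_force: 40.0
```

```bash
python3 -c "
from h import *
go([.5375,.2451,.208],171.8)"
```

```text
t 16.45 pos [0.5398 0.2475 0.207 ] yaw 114.66 units [-0.04 -0.1  -0.04] turn -14.28 F [1.13 0.24 8.49] M [-0.03  -0.382  0.033] w 0.0119 tilt [ 0.0065  0.0014 -1.    ]
```

Emit:
play_rows(motion=[{"fingers": 1, "tx": 0, "ty": 0.006, "tz": 0, "turn": 0.8}, {"fingers": 1, "tx": 0, "ty": 0.006, "tz": 0, "turn": 0.8}, {"fingers": 1, "tx": 0, "ty": 0.006, "tz": 0, "turn": 0.8}, {"fingers": 1, "tx": 0, "ty": 0.006, "tz": 0, "turn": 0.8}, {"fingers": 1, "tx": 0, "ty": 0.006, "tz": 0, "turn": 0.8}])

```text
t: 16.87
ee_pos: [0.5409, 0.2477, 0.207]
ee_rot: [2.047, 2.377, 0.009]
force: [3.3, -0.4, 8.0]
width: 0.0117
grip_force: 40.0
```

Emit:
play_rows(motion=[{"fingers": 1, "tx": 0, "ty": 0, "tz": 0, "turn": 0}, {"fingers": 1, "tx": 0, "ty": 0, "tz": 0, "turn": 0}, {"fingers": 1, "tx": 0, "ty": 0, "tz": 0, "turn": 0}, {"fingers": 1, "tx": 0, "ty": 0, "tz": 0, "turn": 0}])

```text
t: 17.2
ee_pos: [0.5408, 0.2477, 0.207]
ee_rot: [2.044, 2.38, 0.009]
force: [3.2, -1.3, 7.8]
width: 0.0117
grip_force: 40.0
```

```bash
python3 -c "
from h import *
go([.5375,.2451,.208],171.8)
i,K,o,r=cam('top'); j=cam('scene')[0]
save('t6.png',np.hstack([i[90:330,80:400],j[90:330,310:630]]))"
```

```text
t 17.2 pos [0.5408 0.2477 0.207 ] yaw 98.67 units [-0.07 -0.12 -0.03] turn -18.28 F [ 3.24 -1.27  7.83] M [-0.055 -0.495 -0.03 ] w 0.0117 tilt [ 0.0071  0.0014 -1.    ]
```

View pics/t6.png

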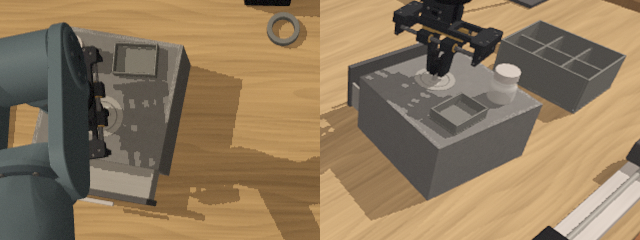

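The drawer is open: it stands out at lower left in the top view and on the left in the scene view. I'll relieve the side load and let go.

Emit:
play_rows(motion=[{"fingers": 1, "tx": 0, "ty": 0.02, "tz": -0.03, "turn": 0}, {"fingers": 1, "tx": 0, "ty": 0, "tz": 0, "turn": 0}, {"fingers": 1, "tx": 0, "ty": 0, "tz": 0, "turn": 0}], force=20)

```text
t: 17.55
ee_pos: [0.5408, 0.2477, 0.2074]
ee_rot: [2.045, 2.38, 0.007]
force: [1.9, -0.5, 7.2]
width: 0.0121
grip_force: 20.0
```

```bash
python3 -c "
from h import *
go([.5375,.2451,.208],171.8)"
```

```text
t 17.55 pos [0.5408 0.2477 0.2074] yaw 98.67 units [-0.07 -0.12 -0.02] turn -18.28 F [ 1.93 -0.53  7.16] M [-0.133 -0.331  0.051] w 0.0121 tilt [ 0.0054  0.0011 -1.    ]
```

Emit:
play_rows(motion=[{"fingers": 1, "tx": 0, "ty": 0.02, "tz": -0.03, "turn": 0}, {"fingers": 1, "tx": 0, "ty": 0, "tz": 0, "turn": 0}, {"fingers": 0.3, "tx": 0, "ty": 0, "tz": 0, "turn": 0}, {"fingers": 0.3, "tx": 0, "ty": 0, "tz": 0, "turn": 0}, {"fingers": 0.3, "tx": 0, "ty": 0, "tz": 0, "turn": 0}], force=10)

```text
t: 17.97
ee_pos: [0.5392, 0.2475, 0.2057]
ee_rot: [-2.047, -2.383, 0.001]
force: [-0.7, 0.1, -0.4]
width: 0.0295
grip_force: 0.0
```

Emit:
play_rows(motion=[{"fingers": -0.3, "tx": 0, "ty": 0, "tz": 0, "turn": 0}, {"fingers": -0.3, "tx": 0, "ty": 0, "tz": 0, "turn": 0}, {"fingers": -0.3, "tx": 0, "ty": 0, "tz": 0, "turn": 0}, {"fingers": -0.3, "tx": 0, "ty": 0, "tz": 0, "turn": 0}, {"fingers": -0.3, "tx": 0, "ty": 0, "tz": 0, "turn": 0}])

```text
t: 18.38
ee_pos: [0.5395, 0.2475, 0.206]
ee_rot: [-2.047, -2.383, 0.0]
force: [0.7, 0.4, -0.0]
width: 0.0573
grip_force: 0.0
```

```bash
python3 -c "
from h import *
go([.5375,.2451,.208],171.8)"
```

```text
t 18.38 pos [0.5395 0.2475 0.206 ] yaw 98.67 units [-0.07 -0.08 -0.07] turn -18.28 F [ 0.73  0.45 -0.04] M [-0.075 -0.017  0.018] w 0.0573 tilt [-1.e-04 -0.e+00 -1.e+00]
```

Now I'll raise straight up about 130 mm and check with the wrist camera.

Emit:
play_rows(motion=[{"fingers": -0.3, "tx": 0, "ty": 0, "tz": -0.4, "turn": 0}, {"fingers": -0.3, "tx": 0, "ty": 0, "tz": -0.9, "turn": 0}, {"fingers": -0.3, "tx": 0, "ty": 0, "tz": -1, "turn": 0}, {"fingers": -0.3, "tx": 0, "ty": 0, "tz": -1, "turn": 0}, {"fingers": -0.3, "tx": 0, "ty": 0, "tz": -1, "turn": 0}])

```text
t: 18.8
ee_pos: [0.5394, 0.2475, 0.3375]
ee_rot: [2.047, 2.383, 0.001]
force: [-0.1, 0.1, 0.8]
width: 0.0574
grip_force: 0.0
```

Emit:
play_rows(motion=[{"fingers": -0.3, "tx": 0, "ty": 0, "tz": 0, "turn": 0}, {"fingers": -0.3, "tx": 0, "ty": 0, "tz": 0, "turn": 0}, {"fingers": -0.3, "tx": 0, "ty": 0, "tz": 0, "turn": 0}, {"fingers": -0.3, "tx": 0, "ty": 0, "tz": 0, "turn": 0}])

```text
t: 19.13
ee_pos: [0.5389, 0.2473, 0.3339]
ee_rot: [-2.046, -2.382, 0.003]
force: [-0.2, 0.3, -0.2]
width: 0.0572
grip_force: 0.0
```

```bash
python3 -c "
from h import *
i,K,o,r=cam('wrist'); j=cam('scene')[0]
print([proj([.541,.2446,z],K,o,r).round(1) for z in(.172,.148)])
save('f.png',np.hstack([cv2.resize(i,(400,300)),cv2.resize(j[110:260,330:530],(400,300),interpolation=2)]))"
```

```text
[array([319. , 246.3]), array([318.7, 237. ])]
```

View pics/f.png

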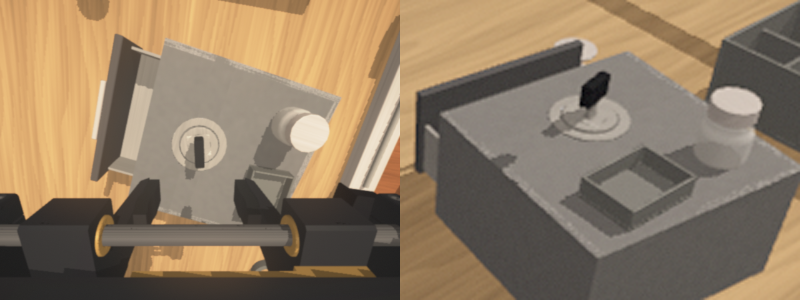

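The key stands upright in the turned lock, with its head at about (199,150) in the left panel, and the drawer is open. The gripper is clear, so I'm handing in.

```bash
python3 -c "
from h import *
print(close_job())"
```

```text
the job is handed in; nothing more can be done
None
```

I put the bar-head key in the lock, pushed it home and turned it about 73° clockwise. The drawer sprang open, the key is left standing in the lock with the gripper clear, and I didn't touch the spare keys; the job is handed in, but no verdict came back.

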